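# Index and lock the filter wheel

## Robot

A 6-joint arm with a two-finger parallel gripper is mounted at the origin on a cart in front of the work surface, level with it; the furniture and walls round the work are solid. World frame = base frame: x ahead of the robot, y to its left, z up, the work surface at z = 0. Lengths are in m, angles in rad, forces in N, time in s.
With the tool pointing down it reaches from about 0.35 to 0.775 m from the base axis. Payload 5.5 kg.
Tool frame: the origin (TCP) lies at the very end of the fingers, on their centre line; the grasp point (between the pads) lies 19 mm behind it; z points along the fingers, y is the line along which they close (so a half turn about z gives the same grasp; the last joint's range is limited). The gripper opens to 85 mm and grips with 20 to 120 N. Pads are 22 mm wide; open, the fingers measure 114 mm over their backs; the gripper's body (76 mm by 85 mm) begins 54 mm behind the grasp point. The pads swing forward as they close: fully open they stand 13 mm farther back than shut.
Start: joints at [1.209, 0.313, 0.046, 1.304, 0, 1.431], TCP at [0.127, 0.561, 0.203] pointing down, gripper open.
Joint ranges: [-2.76, 2.76], [-0.86, 1.69], [-1.03, 1.26], [-2.2, 2.34], [-1.47, 1.5], [-3.14, 3.14]. Speed limits (rad/s): [2.57, 2.57, 3.14, 3.14, 3.14, 3.14].

## Interface

Orientations are given as a unit quaternion [w, x, y, z].
In Python, from workcell import env, imaging, ticket gives the robot as it stands. The module is installed in compiled form; this text tells all that it offers.
- The arm moves only by the tool apply_moves, never from a script. Its argument "rows" is a list of rows, each an object with "xyz": the shift along the tool's x, y, z in mm, a list of three; "turn": the turn, a rotation vector about the tool's x, y, z in rad, a list of three; "grip": the opening, from 0 (shut) to 1 (fully open). A call has 1 to 12 rows; each row is the pose to reach, as a shift and turn from the pose commanded when the call began, along the tool's axes at that moment; what a row does not reach only later rows make up. A row lasts 1/12 s, in which the tool goes at most 41.7 mm and 7.16 degrees, less where a joint would pass 70% of its speed; a pose out of reach is approached as far as the arm can. A call with a gripper value outside its range is refused whole. The fingers move at their own pace and stop on an object; "force" is the grip in N (left out, the last holds). Time passes only in rows, so rows that repeat a pose let the fingers close. It gives the time, the measured TCP pose, the force, the opening and the grip force at its end, in the units of the state.
- env.get_state(): the state, without advancing time (a new reading comes with each control period).
- imaging.read_camera(name): name is "scene" or "top"; returns a dict with "color" (400x640x3 uint8, blue, green, red), "z_map" (400x640 float32, m along the optical axis (not along the pixel's ray), 0 where there is no reading), "camera_matrix" (3x3 intrinsics, pixels), "view" (4x4, takes a point from world to camera coordinates). Camera axes: x right, y down, z forward; pixel columns grow to the right and rows downward; lengths in m; the calibration is good to about 2 mm. A picture is of the moment at which its call begins.
- ticket.hand_in(): hands the job in; it is judged then, once.
The state is a dict: "clock": time; "joint_pos": joint angles; "qvel": joint speeds; "tau": joint torques, N m; "tcp_pos": TCP position; "orientation": TCP orientation; "wrist_force": force on the tool from outside, world axes, zero at the start; "ft_torque": the same for the moment, N m; "finger_gap": finger opening in m; "grip_force": force on a finger pad.
Only numpy, scipy, OpenCV 4.12 (cv2) and the standard library are available. Lean on these libraries where they do the work, as an engineer would, in place of code of your own. Each camera call takes 0.05 s, during which the arm holds its last target. There are 200 camera calls.

## Task

Turn the knob of the filter wheel until its one square filter shows wholly in the window and the index plunger drops into its hole by itself; feel for that and do not force the wheel on once it has dropped. Then push the plunger gently all the way down onto its collar to lock the wheel, and let go, leaving the things round the unit where they are.

Things in the scene. Friction and masses are not known exactly. Their poses are not given: they have to be found in the camera images.
- filter_unit: White flat housing 170 x 170 mm, 24 mm high, fixed to the worktop; origin at the centre of its underside, z up, +x away from the robot at yaw 0. An aluminium wheel (radius 60 mm, face 30 mm above the worktop) turns on it about the origin's z axis. Inside, unseen, an index plate turns with the wheel; it has three holes 120 degrees apart, one of which belongs to the square filter.
- window (a point): Centre of the opening (40 mm along the unit's x, 28 mm along y) of the fixed black window frame over the wheel, 42 mm from the axis on the unit's +y side, frame top 36 mm above the worktop.
- square_filter (a point): Centre of the wheel's one square filter (22 mm outside, glass 18 mm), 42 mm from the axis. The five others, 60 degrees apart, are round (22 mm).
- wheel_angle (a joint): Wheel angle, rad, counter-clockwise from above; 0: square filter centred in the window; -0.22 to 0.22: wholly in it. Starts at 0.5 to 1.55: turn it clockwise (falling). Stays where left; about 0.12 N m turns it. The right hole meets the plunger between -0.16 and 0.16 (plate clamped on roughly, exact angle not measured), with 0.028 of play either side. A wrong hole lies near 2.1.
- knob_grip (a point): Point on the wheel's axis 69 mm above the worktop, in the middle of the grip part of the black round fluted knob: diameter 44 mm, from 47 to 84 mm above the worktop; it can be gripped at any yaw. Turns with the wheel. Beside the knob nothing is higher than 49 mm.
- plunger_travel (a joint): Travel of the index plunger, m, down positive. About 0.0005: its pin rides on the index plate under a 5 N spring. Over a hole it drops by itself to about 0.0045 and then blocks the wheel with upright walls (hardly a click: feel the torque rise). From there a push of 2 to 4 N sends it home to 0.009, cap on collar; friction keeps it there.
- cap_top (a point): Centre of the top face of the plunger's black round cap (diameter 22 mm, 8 mm thick), 70 mm from the wheel's axis on the unit's -x side; 48.5 mm above the worktop while the pin rides on the plate, 44.5 mm when it has dropped, 40 mm when home. Push it straight down.
- wheel: The wheel with its knob and, inside the housing, its index plate; origin on the axis, 25 mm above the worktop.
- plunger: The plunger: black cap above the collar, steel pin (diameter 10 mm) inside the housing; origin at the pin's lower end, 28.5 mm below the cap's top. Its cap bears at most 25 N from the robot, its pin at most 10 N from the wheel (the wheel turned on against it, or the pin pressed onto the plate beside a hole).
- usb_stick: Black memory stick 56 x 18 x 8 mm, lying beside the unit on its +y side; origin at the centre of its underside. Leave alone.
- label_roll: Roll of labels, 58 mm across, 26 mm high, lying in front of the unit; origin at the centre of its underside. Leave alone.
- marker: Marker pen 132 mm long, 14 mm thick, lying behind the unit; origin under its middle, its length along y. Leave alone.

How it is judged:
By the outcome, as a careful person would: the job done as asked, in the order asked, and still so for the second after the job is handed in, with the robot touching nothing.
It also fails if it takes over 51 s, if anything falls off the work surface, if the arm or the gripper's body presses on something with over 40 N, if the wrist force passes 120 N, or if a joint passes its speed limit or range.

## Working session

There is one attempt and no reset: what is moved stays moved. The work goes in short steps, Python scripts to look and compute and a tool call to move; the robot and the scene stay as the last step left them, time stands still between calls to the robot, and variables do not carry over. Pictures are saved under pics/ and viewed, at most 10 in all, crops included, and the job is handed in when it is done.

Besides the shell and the picture viewer there is one more tool, called after ">>>" by a JSON object that holds its "method" and its "body". apply_moves: Moves the arm, as the interface text tells. Its arguments: {"type":"object","properties":{"rows":{"type":"array"},"force":{"type":"number"}},"required":["rows"]}

```bash
mkdir -p pics; python3 - <<'E'
from workcell import env, imaging
import cv2,numpy as np
for n in("top","scene"):
    d=imaging.read_camera(n); cv2.imwrite(f"pics/{n}0.png",d["color"]); np.savez(f"{n}0.npz",**d)
    print(n,d["camera_matrix"].tolist(),np.round(d["view"],4).tolist())
print(env.get_state())
E
```

```text
top [[505.7830189228676, 0.0, 326.1834705240766], [0.0, 505.7830189228676, 197.72975027894412], [0.0, 0.0, 1.0]] [[0.0082, -0.9999, -0.0072, -0.0832], [-0.9851, -0.0069, -0.172, 0.5743], [0.1719, 0.0085, -0.9851, 0.8623], [0.0, 0.0, 0.0, 1.0]]
scene [[446.08563778530936, 0.0, 316.4928934181647], [0.0, 446.08563778530936, 207.3004160546208], [0.0, 0.0, 1.0]] [[-0.6196, 0.7849, -0.008, 0.4052], [0.3091, 0.2346, -0.9216, -0.0828], [-0.7215, -0.5735, -0.388, 1.2648], [0.0, 0.0, 0.0, 1.0]]
{'clock': 0.1, 'joint_pos': array([1.20941873e+00, 3.13929890e-01, 4.50907278e-02, 1.30363255e+00,
       9.47074099e-06, 1.43121680e+00]), 'qvel': array([ 0.00011367, -0.00181863,  0.00300949,  0.00068515, -0.000876  ,
       -0.0029651 ]), 'tau': array([ 3.89119115e-03, -4.81724381e+01,  2.99244279e+01,  1.26888053e-02,
        1.12036571e-05,  1.83472804e-05]), 'tcp_pos': array([0.12630122, 0.56042774, 0.20229473]), 'orientation': array([-2.12224426e-04,  1.10671823e-01,  9.93856653e-01, -8.10377602e-04]), 'wrist_force': array([-0.15698975,  0.71957939, -0.15947176]), 'ft_torque': array([-0.03953987, -0.00743724, -0.03445753]), 'grip_force': 0.0, 'finger_gap': 0.08553123926205791}
```

View pics/top0.png

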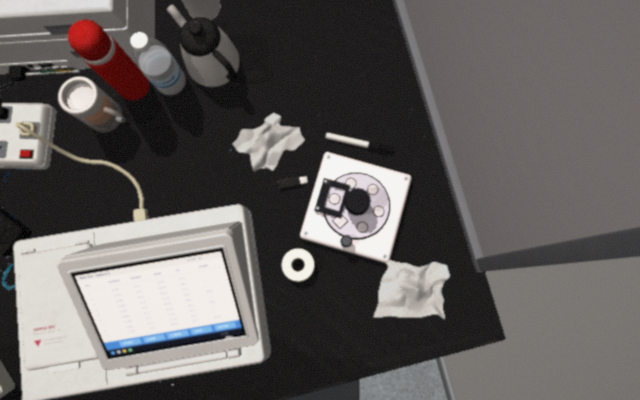

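View pics/scene0.png

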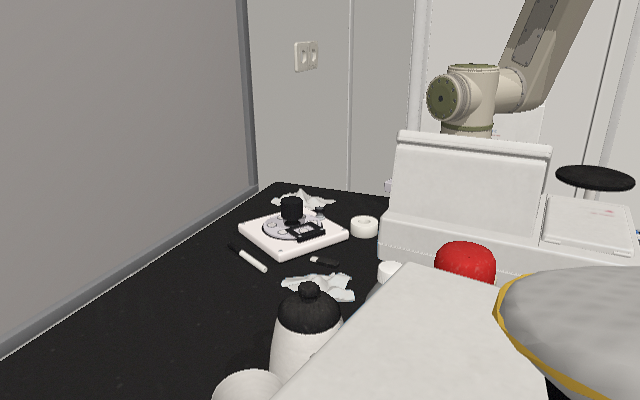

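The top view shows the housing centred near (357,205), with the knob at (357,201), the window at (332,198), the cap at (347,241) and the square filter near (340,221). The scene view shows the unit at (293,230) with free space around it.

```bash
cat > h.py <<'E'
import numpy as np,cv2
def ray(d,uv,z):
    K,V=d["camera_matrix"],d["view"]; R,t=V[:3,:3],V[:3,3]
    c=-R.T@t; v=R.T@np.linalg.solve(K,np.array([uv[0],uv[1],1.]))
    return c+v*(z-c[2])/v[2]
def proj(d,p):
    q=d["camera_matrix"]@(d["view"][:3,:3]@np.array(p)+d["view"][:3,3]); return q[:2]/q[2]
E
python3 - <<'E'
from h import *
d=np.load("top0.npz"); im=d["color"]
g=cv2.cvtColor(im,cv2.COLOR_BGR2GRAY)
m=np.zeros_like(g); m[145:265,295:415]=(g[145:265,295:415]>150)*255
m=cv2.morphologyEx(m,cv2.MORPH_OPEN,np.ones((3,3)))
cs,_=cv2.findContours(m,cv2.RETR_EXTERNAL,cv2.CHAIN_APPROX_NONE)
c=max(cs,key=cv2.contourArea); 
P=np.array([ray(d,p[0],0.024)[:2] for p in c])
r=cv2.minAreaRect((P*1000).astype(np.float32)); print("rect",r, cv2.boxPoints(r))
# dark blobs: cap, knob
b=((g<70)*255).astype(np.uint8)
mm=cv2.drawContours(np.zeros_like(g),[cv2.convexHull(c)],-1,255,-1); b&=mm
n,l,s,ce=cv2.connectedComponentsWithStats(b)
for i in range(1,n):
    if s[i,4]>20: print(s[i],ce[i],ray(d,ce[i],.084),ray(d,ce[i],.0445))
cv2.imwrite("pics/crop0.png",cv2.resize(im[140:270,290:420],None,fx=4.5,fy=4.5,interpolation=cv2.INTER_CUBIC))
E
```

```text
rect ((561.2259521484375, -141.4359893798828), (187.55572509765625, 171.5335235595703), 74.11247253417969) [[ 453.06372  -208.15298 ]
 [ 618.0448   -255.11026 ]
 [ 669.3882    -74.718994]
 [ 504.4071    -27.761719]]
[317 181  53  36 950] [344.93157895 199.81368421] [ 0.56542057 -0.11168109  0.084     ] [ 0.57215697 -0.11282599  0.0445    ]
[391 191  18  70 357] [399.43137255 235.16246499] [ 0.50477697 -0.20492831  0.084     ] [ 0.50873949 -0.21033839  0.0445    ]
```

View pics/crop0.png

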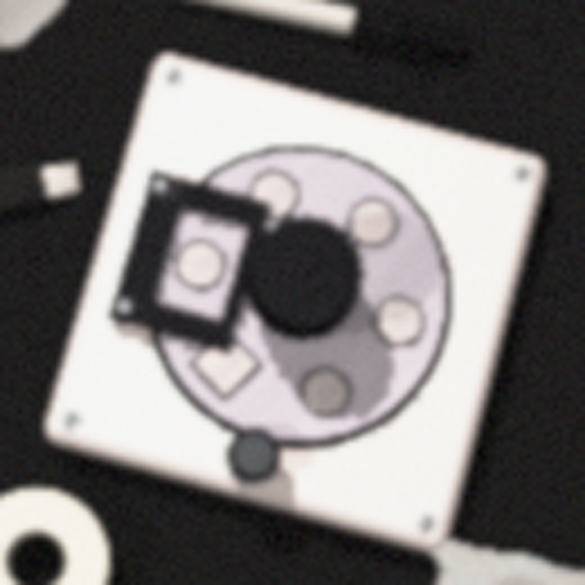

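The crop shows the four screws at crop (174,77), (522,173), (427,524), (71,420), and the knob top at (303,277). The cap is at (254,456), the window at (204,263), and the square filter, one place before the window, at (225,367).

```bash
python3 - <<'E'
from h import *
d=np.load("top0.npz")
f=lambda u,v,z: ray(d,(290+(u+.5)/4.5-.5,140+(v+.5)/4.5-.5),z)
S=np.array([f(*p,.024) for p in((174,77),(522,173),(427,524),(71,420))]);C=S.mean(0)
print("screws c",C, "sides",np.linalg.norm(S-np.roll(S,1,0),axis=1))
k=f(303,277,.084);w=f(302,295,.03);cap=f(254,456,.0485);sq=f(225,367,.03);wi=f(204,263,.036)
print("knob",k,"wheel",w,"cap",cap,"win",wi,"sq",sq)
ax=(C+k+w)[:2]/3; print("axis",ax)
a=lambda p: np.arctan2(*(p[:2]-ax)[::-1])
e=S[0]-S[3]; e2=S[0]-S[1]
print("yaw: screws",np.arctan2(e[1],e[0]),np.arctan2(e2[1],e2[0])-np.pi/2,"cap",a(cap)-np.pi,"win",a(wi)-np.pi/2)
print("cap r",np.linalg.norm(cap[:2]-ax),"wheel angle",a(sq)-a(wi))
from scipy.spatial.transform import Rotation as R
print(R.from_quat([0.1106718,0.99385665,0,0]).as_matrix().round(3))
E
```

```text
screws c [ 0.56534057 -0.1337352   0.024     ] sides [0.14972614 0.14991294 0.15070222 0.1500323 ]
knob [ 0.56319076 -0.13246729  0.084     ] wheel [ 0.56481073 -0.13490773  0.03      ] cap [ 0.49732642 -0.11484375  0.0485    ] win [ 0.57674123 -0.09480325  0.036     ] sq [ 0.53499877 -0.10360378  0.03      ]
axis [ 0.56444735 -0.13370341]
yaw: screws -0.276350157157436 -0.27033601106207694 cap -0.27391743820057624 win -0.3061037815393792
cap r 0.06972019825740278 wheel angle 1.0805693435734978
[[-0.976  0.22   0.   ]
 [ 0.22   0.976  0.   ]
 [ 0.     0.    -1.   ]]
```

```bash
cat >> h.py <<'E'
from scipy.spatial.transform import Rotation as Rot
def shift(s,p):
    q=s["orientation"]; R=Rot.from_quat([*q[1:],q[0]])
    return (R.inv().apply(np.array(p)-s["tcp_pos"])*1000).round(1)
def show(s):
    q=s["orientation"]; R=Rot.from_quat([*q[1:],q[0]]).as_matrix()
    print("t",round(s["clock"],2),"tcp",s["tcp_pos"].round(4),"x",R[:,0].round(3),"z",R[:,2].round(3),"j",s["joint_pos"].round(2),"F",s["wrist_force"].round(2),"M",s["ft_torque"].round(3),"gap",round(s["finger_gap"],4),"gf",round(s["grip_force"],1))
E
python3 - <<'E'
from h import *
from workcell import env
d=np.load("top0.npz"); z=d["z_map"]; K=d["camera_matrix"];V=d["view"]
v,u=np.nonzero(z); Z=z[v,u]; pc=np.c_[(u-K[0,2])/K[0,0]*Z,(v-K[1,2])/K[1,1]*Z,Z]
P=(pc-V[:3,3])@V[:3,:3]
A=np.array([.127,.561]);B=np.array([.5644,-.1337]);L=np.linalg.norm(B-A);e=(B-A)/L
t=(P[:,:2]-A)@e; o=abs((P[:,:2]-A)@np.array([-e[1],e[0]]))
for k in np.arange(0,L,.08):
    m=(t>=k)&(t<k+.08)&(o<.12); print(round(k,2),m.sum(),P[m,2].max().round(3) if m.any() else None)
s=env.get_state(); show(s)
for p in((.127,.561,.36),(.3,.2,.36),(.5644,-.1337,.36),(.5644,-.1337,.16)): print(p,shift(s,p))
E
```

```text
0.0 0 None
0.08 1131 0.053
0.16 1562 0.114
0.24 5442 0.115
0.32 5249 0.234
0.4 8134 0.242
0.48 8020 0.243
0.56 8528 0.243
0.64 5569 0.098
0.72 5551 0.076
0.8 5256 0.089
t 0.1 tcp [0.1263 0.5604 0.2023] x [-0.976  0.22   0.   ] z [-0.001 -0.002 -1.   ] j [1.21 0.31 0.05 1.3  0.   1.43] F [-0.16  0.72 -0.16] M [-0.04  -0.007 -0.034] gap 0.0855 gf 0.0
(0.127, 0.561, 0.36) [  -0.5    0.5 -157.7]
(0.3, 0.2, 0.36) [-248.7 -313.6 -157.2]
(0.5644, -0.1337, 0.36) [-580.  -581.  -156.9]
(0.5644, -0.1337, 0.16) [-580.1 -580.7   43.1]
```

>>> {"method": "apply_moves", "body": {"rows": [{"xyz": [0, 0, -40], "turn": [0, 0, 0], "grip": 1}, {"xyz": [0, 0, -80], "turn": [0, 0, 0], "grip": 1}, {"xyz": [0, 0, -120], "turn": [0, 0, 0], "grip": 1}, {"xyz": [0, 0, -158], "turn": [0, 0, 0], "grip": 1}, {"xyz": [0, 0, -158], "turn": [0, 0, 0], "grip": 1}, {"xyz": [-28, -28, -158], "turn": [0, 0, 0], "grip": 1}, {"xyz": [-56, -56, -158], "turn": [0, 0, 0], "grip": 1}, {"xyz": [-84, -84, -158], "turn": [0, 0, 0], "grip": 1}, {"xyz": [-112, -112, -158], "turn": [0, 0, 0], "grip": 1}, {"xyz": [-140, -140, -158], "turn": [0, 0, 0], "grip": 1}, {"xyz": [-168, -168, -158], "turn": [0, 0, 0], "grip": 1}, {"xyz": [-196, -196, -158], "turn": [0, 0, 0], "grip": 1}]}}

```text
clock: 1.1
tcp_pos: [0.2749, 0.3249, 0.3608]
orientation: [-0.0, 0.11, 0.994, -0.0]
wrist_force: [1.5, 0.4, 0.2]
finger_gap: 0.0853
grip_force: 0.0
```

>>> {"method": "apply_moves", "body": {"rows": [{"xyz": [-29, -29, 0], "turn": [0, 0, 0], "grip": 1}, {"xyz": [-58, -58, 0], "turn": [0, 0, 0], "grip": 1}, {"xyz": [-87, -87, 0], "turn": [0, 0, 0], "grip": 1}, {"xyz": [-116, -116, 0], "turn": [0, 0, 0], "grip": 1}, {"xyz": [-145, -145, 0], "turn": [0, 0, 0], "grip": 1}, {"xyz": [-174, -174, 0], "turn": [0, 0, 0], "grip": 1}, {"xyz": [-203, -203, 0], "turn": [0, 0, 0], "grip": 1}, {"xyz": [-232, -232, 0], "turn": [0, 0, 0], "grip": 1}, {"xyz": [-261, -261, 0], "turn": [0, 0, 0], "grip": 1}, {"xyz": [-290, -290, 0], "turn": [0, 0, 0], "grip": 1}, {"xyz": [-319, -319, 0], "turn": [0, 0, 0], "grip": 1}, {"xyz": [-348, -348, 0], "turn": [0, 0, 0], "grip": 1}]}}

```text
clock: 2.1
tcp_pos: [0.538, -0.0914, 0.3607]
orientation: [-0.0, 0.111, 0.994, 0.0]
wrist_force: [0.2, 0.6, 0.1]
finger_gap: 0.0855
grip_force: 0.0
```

```bash
python3 - <<'E'
from h import *
from workcell import env
s=env.get_state();show(s)
for p in((.5644,-.1337,.34),(.5644,-.1337,.14)): print(p,shift(s,p))
E
```

```text
t 2.1 tcp [ 0.538  -0.0914  0.3607] x [-0.975  0.22   0.   ] z [-0.  0. -1.] j [-0.32  0.27  0.37  1.67  0.   -0.09] F [0.22 0.59 0.12] M [ 0.019 -0.08   0.048] gap 0.0855 gf 0.0
(0.5644, -0.1337, 0.34) [-35.  -35.4  20.6]
(0.5644, -0.1337, 0.14) [-35.1 -35.5 220.6]
```

>>> {"method": "apply_moves", "body": {"rows": [{"xyz": [-18, -18, 20], "turn": [0, 0, 0], "grip": 1}, {"xyz": [-35, -35, 50], "turn": [0, 0, 0], "grip": 1}, {"xyz": [-35, -35, 90], "turn": [0, 0, 0], "grip": 1}, {"xyz": [-35, -35, 130], "turn": [0, 0, 0], "grip": 1}, {"xyz": [-35, -35, 170], "turn": [0, 0, 0], "grip": 1}, {"xyz": [-35, -35, 210], "turn": [0, 0, 0], "grip": 1}, {"xyz": [-35, -35, 220], "turn": [0, 0, 0], "grip": 1}, {"xyz": [-35, -35, 220], "turn": [0, 0, 0], "grip": 1}]}}

```text
clock: 2.77
tcp_pos: [0.561, -0.1302, 0.1373]
orientation: [-0.004, 0.111, 0.994, 0.001]
wrist_force: [0.0, 0.0, 0.2]
finger_gap: 0.0851
grip_force: 0.0
```

```bash
python3 - <<'E'
from h import *
from workcell import env,imaging
s=env.get_state();show(s)
print(shift(s,(.5644,-.1337,.052)))
d=imaging.read_camera("scene");im=d["color"][120:270,230:390]
print(proj(d,(.5644,-.1337,.084)),proj(d,s["tcp_pos"]))
cv2.imwrite("pics/s1.png",cv2.resize(im,None,fx=4,fy=4,interpolation=cv2.INTER_CUBIC))
E
```

```text
t 2.77 tcp [ 0.561  -0.1302  0.1373] x [-0.975  0.22   0.008] z [-0.008  0.003 -1.   ] j [-0.37  0.35 -0.07  1.16  0.   -0.15] F [0.05 0.02 0.17] M [ 0.019 -0.007  0.026] gap 0.0851 gf 0.0
[-4.8 -2.8 85.3]
[291.68058815 198.82304537] [293.37815646 173.63016904]
```

View pics/s1.png

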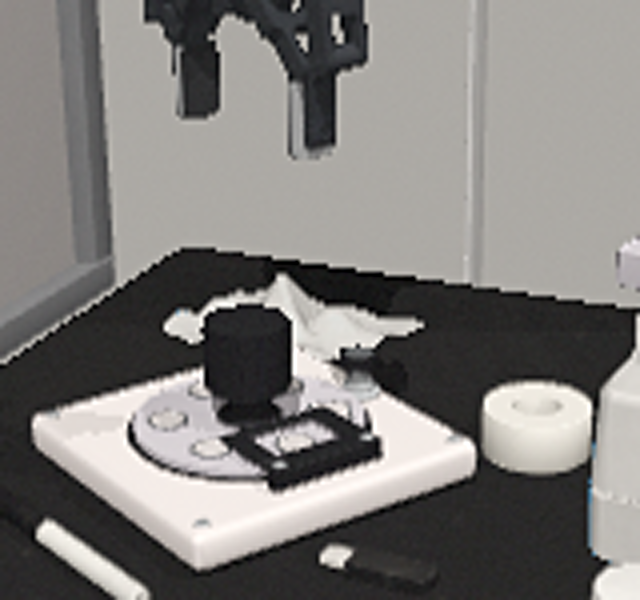

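The knob top at crop (249,320) is full-image (292,200), which matches the estimate (291.7,198.8). The open fingers stand above it, one on each side. Next, descend.

>>> {"method": "apply_moves", "body": {"rows": [{"xyz": [0, 0, 0], "turn": [0, 0, 0], "grip": 1}, {"xyz": [0, 0, 0], "turn": [0, 0, 0], "grip": 1}]}}

```text
clock: 2.98
tcp_pos: [0.5662, -0.132, 0.1443]
orientation: [0.003, 0.111, 0.994, -0.001]
wrist_force: [0.9, 0.7, 0.4]
finger_gap: 0.0852
grip_force: 0.0
```

```bash
python3 - <<'E'
from h import *
from workcell import env
s=env.get_state();show(s)
print(shift(s,(.5644,-.1337,.052)))
E
```

```text
t 2.98 tcp [ 0.5662 -0.132   0.1443] x [-0.976  0.22  -0.005] z [ 0.005 -0.002 -1.   ] j [-0.37  0.34 -0.06  1.17  0.   -0.15] F [0.9  0.74 0.41] M [-0.043 -0.039  0.014] gap 0.0852 gf 0.0
[ 1.8 -2.  92.3]
```

>>> {"method": "apply_moves", "body": {"rows": [{"xyz": [0, -2, 15], "turn": [0, 0, 0], "grip": 1}, {"xyz": [0, -2, 30], "turn": [0, 0, 0], "grip": 1}, {"xyz": [0, -2, 45], "turn": [0, 0, 0], "grip": 1}, {"xyz": [0, -2, 60], "turn": [0, 0, 0], "grip": 1}, {"xyz": [0, -2, 72], "turn": [0, 0, 0], "grip": 1}, {"xyz": [0, -2, 82], "turn": [0, 0, 0], "grip": 1}, {"xyz": [0, -2, 87], "turn": [0, 0, 0], "grip": 1}, {"xyz": [0, -2, 88], "turn": [0, 0, 0], "grip": 1}, {"xyz": [0, -2, 88], "turn": [0, 0, 0], "grip": 1}, {"xyz": [0, -2, 88], "turn": [0, 0, 0], "grip": 1}, {"xyz": [0, -2, 88], "turn": [0, 0, 0], "grip": 1}]}}

```text
clock: 3.9
tcp_pos: [0.5643, -0.1335, 0.0541]
orientation: [0.001, 0.111, 0.994, -0.0]
wrist_force: [1.2, -0.3, 0.2]
finger_gap: 0.0853
grip_force: 0.0
```

```bash
python3 - <<'E'
from h import *
from workcell import env
s=env.get_state();show(s)
print(shift(s,(.5644,-.1337,.052)))
E
```

```text
t 3.9 tcp [ 0.5643 -0.1335  0.0541] x [-0.975  0.22  -0.002] z [ 0.002 -0.001 -1.   ] j [-0.37  0.41 -0.2   0.97  0.   -0.15] F [ 1.16 -0.29  0.21] M [-0.026  0.016  0.039] gap 0.0853 gf 0.0
[-0.2 -0.2  2.1]
```

>>> {"method": "apply_moves", "body": {"force": 25, "rows": [{"xyz": [0, 0, 0], "turn": [0, 0, 0], "grip": 0.6}, {"xyz": [0, 0, 0], "turn": [0, 0, 0], "grip": 0.55}, {"xyz": [0, 0, 0], "turn": [0, 0, 0], "grip": 0.5}, {"xyz": [0, 0, 0], "turn": [0, 0, 0], "grip": 0.4}, {"xyz": [0, 0, 0], "turn": [0, 0, 0], "grip": 0.4}, {"xyz": [0, 0, 0], "turn": [0, 0, 0], "grip": 0.4}, {"xyz": [0, 0, 0], "turn": [0, 0, 0], "grip": 0.4}]}}

```text
clock: 4.48
tcp_pos: [0.5646, -0.1336, 0.0549]
orientation: [0.001, 0.111, 0.994, -0.0]
wrist_force: [-1.5, 0.5, 9.7]
finger_gap: 0.0342
grip_force: 4.6
```

```bash
python3 - <<'E'
from h import *
from workcell import env
show(env.get_state())
E
```

```text
t 4.48 tcp [ 0.5646 -0.1336  0.0549] x [-0.976  0.22  -0.003] z [ 0.003 -0.001 -1.   ] j [-0.37  0.4  -0.2   0.97  0.   -0.15] F [-1.49  0.55  9.68] M [ 0.114  0.35  -0.01 ] gap 0.0342 gf 4.6
```

```bash
python3 - <<'E'
from h import *
from workcell import imaging
d=imaging.read_camera("scene");a=cv2.resize(d["color"][130:260,240:350],None,fx=4,fy=4,interpolation=cv2.INTER_CUBIC)
cv2.imwrite("pics/s2.png",a)
E
```

```text
(no output)
```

View pics/s2.png

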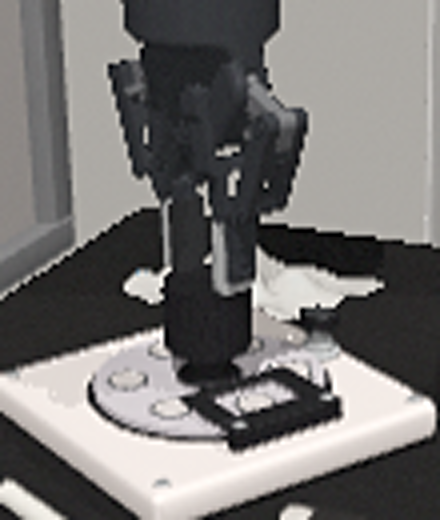

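```bash
python3 - <<'E'
from h import *
from workcell import imaging,env
d=imaging.read_camera("scene");s=env.get_state();show(s)
for k in(1,-1):
  for z in(.055,.065,.075,.085,.095): print(k,z,((proj(d,(.5646+k*.22*.02,-.1336+k*.976*.02,z))-(240,130))*4).round())
print("knob top",((proj(d,(.5644,-.1337,.084))-(240,130))*4),"bot",((proj(d,(.5644,-.1337,.047))-(240,130))*4))
E
```

```text
t 4.58 tcp [ 0.5646 -0.1336  0.0549] x [-0.976  0.22  -0.003] z [ 0.003 -0.001 -1.   ] j [-0.37  0.4  -0.2   0.97  0.   -0.15] F [-1.85  0.78  9.71] M [0.082 0.344 0.005] gap 0.0343 gf 4.6
1 0.055 [232. 340.]
1 0.065 [231. 322.]
1 0.075 [231. 304.]
1 0.085 [230. 285.]
1 0.095 [230. 266.]
-1 0.055 [186. 316.]
-1 0.065 [185. 299.]
-1 0.075 [184. 281.]
-1 0.085 [184. 263.]
-1 0.095 [183. 244.]
knob top [206.72235259 275.29218149] bot [208.85759129 342.25069169]
```

```bash
python3 - <<'E'
from h import *
d=np.load("scene0.npz")
# picture s1 (offset 230,120, x4), tcp ~ (.561,-.130,.138): near finger tip low edge at (312,155), far tip (200,117)
for k in(1,-1):
  for z in(.138,.15,.16,.17,.18): print(k,z,((proj(d,(.561+k*.22*.05,-.130+k*.976*.05,z))-(230,120))*4).round())
E
```

```text
1 0.138 [316. 239.]
1 0.15 [316. 215.]
1 0.16 [316. 195.]
1 0.17 [315. 174.]
1 0.18 [315. 153.]
-1 0.138 [196. 190.]
-1 0.15 [195. 167.]
-1 0.16 [194. 148.]
-1 0.17 [193. 129.]
-1 0.18 [193. 110.]
```

The picture shows the fingertips resting on the knob's top, at about 84 mm, while the TCP reads 55 mm. The real finger ends are therefore about 28 mm behind the reported TCP at this opening, and about 38 mm when open. I'll open, go down about 25 mm further and re-grip.

>>> {"method": "apply_moves", "body": {"rows": [{"xyz": [0, 0, -5], "turn": [0, 0, 0], "grip": 1}, {"xyz": [0, 0, -5], "turn": [0, 0, 0], "grip": 1}, {"xyz": [0, 0, -5], "turn": [0, 0, 0], "grip": 1}, {"xyz": [0, 0, -5], "turn": [0, 0, 0], "grip": 1}, {"xyz": [0, 0, -5], "turn": [0, 0, 0], "grip": 1}, {"xyz": [0, 0, 2], "turn": [0, 0, 0], "grip": 1}, {"xyz": [0, 0, 9], "turn": [0, 0, 0], "grip": 1}, {"xyz": [0, 0, 16], "turn": [0, 0, 0], "grip": 1}, {"xyz": [0, 0, 21], "turn": [0, 0, 0], "grip": 1}, {"xyz": [0, 0, 25], "turn": [0, 0, 0], "grip": 1}, {"xyz": [0, 0, 25], "turn": [0, 0, 0], "grip": 1}]}}

```text
clock: 5.5
tcp_pos: [0.5625, -0.1328, 0.0266]
orientation: [-0.001, 0.111, 0.994, 0.0]
wrist_force: [-0.0, -0.1, -0.0]
finger_gap: 0.0856
grip_force: 0.0
```

>>> {"method": "apply_moves", "body": {"force": 25, "rows": [{"xyz": [0, 0, 0], "turn": [0, 0, 0], "grip": 0.6}, {"xyz": [0, 0, 0], "turn": [0, 0, 0], "grip": 0.55}, {"xyz": [0, 0, 0], "turn": [0, 0, 0], "grip": 0.5}, {"xyz": [0, 0, 0], "turn": [0, 0, 0], "grip": 0.4}, {"xyz": [0, 0, 0], "turn": [0, 0, 0], "grip": 0.4}, {"xyz": [0, 0, 0], "turn": [0, 0, 0], "grip": 0.4}, {"xyz": [0, 0, 0], "turn": [0, 0, 0], "grip": 0.4}]}}

```text
clock: 6.08
tcp_pos: [0.5639, -0.1333, 0.0286]
orientation: [0.0, 0.111, 0.994, -0.0]
wrist_force: [-1.5, 1.3, 3.8]
finger_gap: 0.0432
grip_force: 25.5
```

```bash
python3 - <<'E'
from h import *
from workcell import env,imaging
show(env.get_state())
d=imaging.read_camera("scene");cv2.imwrite("pics/s3.png",cv2.resize(d["color"][130:260,240:350],None,fx=4,fy=4,interpolation=cv2.INTER_CUBIC))
E
```

```text
t 6.08 tcp [ 0.5639 -0.1333  0.0286] x [-0.976  0.22  -0.001] z [ 0.001 -0.    -1.   ] j [-0.37  0.43 -0.23  0.91  0.   -0.15] F [-1.46  1.3   3.76] M [ 0.025  0.095 -0.006] gap 0.0432 gf 25.5
```

View pics/s3.png

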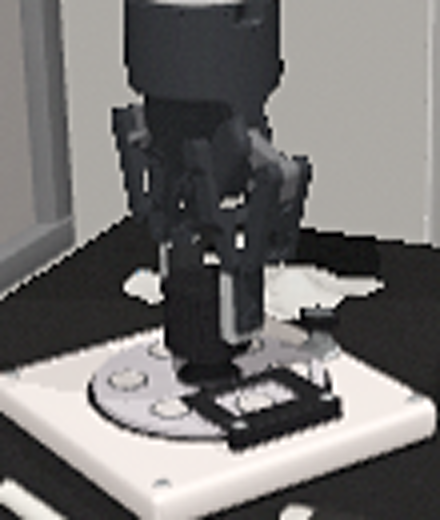

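The fingers now hold the knob: gap 43 mm, 25 N, near fingertip at crop (240,340). Next, turn clockwise (positive about the tool's downward z), quickly at first.

>>> {"method": "apply_moves", "body": {"rows": [{"xyz": [0, 0, 0], "turn": [0, 0, 0.03], "grip": 0.4}, {"xyz": [0, 0, 0], "turn": [0, 0, 0.09], "grip": 0.4}, {"xyz": [0, 0, 0], "turn": [0, 0, 0.16], "grip": 0.4}, {"xyz": [0, 0, 0], "turn": [0, 0, 0.23], "grip": 0.4}, {"xyz": [0, 0, 0], "turn": [0, 0, 0.3], "grip": 0.4}, {"xyz": [0, 0, 0], "turn": [0, 0, 0.37], "grip": 0.4}, {"xyz": [0, 0, 0], "turn": [0, 0, 0.44], "grip": 0.4}, {"xyz": [0, 0, 0], "turn": [0, 0, 0.51], "grip": 0.4}, {"xyz": [0, 0, 0], "turn": [0, 0, 0.58], "grip": 0.4}, {"xyz": [0, 0, 0], "turn": [0, 0, 0.65], "grip": 0.4}, {"xyz": [0, 0, 0], "turn": [0, 0, 0.7], "grip": 0.4}, {"xyz": [0, 0, 0], "turn": [0, 0, 0.72], "grip": 0.4}]}}

```text
clock: 7.13
tcp_pos: [0.565, -0.1317, 0.0287]
orientation: [0.001, 0.454, 0.891, 0.002]
wrist_force: [3.4, 5.1, 3.5]
finger_gap: 0.043
grip_force: 25.7
```

```bash
cat >> h.py <<'E'
def wheel():
    "square filter by its frame corners is judged by eye; save top crop"
    from workcell import imaging
    return imaging.read_camera("top")
E
python3 - <<'E'
from h import *
from workcell import env
show(env.get_state())
d=wheel();cv2.imwrite("pics/t4.png",cv2.resize(d["color"][140:270,290:420],None,fx=4.5,fy=4.5,interpolation=cv2.INTER_CUBIC))
E
```

```text
t 7.13 tcp [ 0.565  -0.1317  0.0287] x [-0.588  0.809  0.   ] z [ 0.003  0.002 -1.   ] j [-0.37  0.43 -0.23  0.91  0.    0.57] F [3.36 5.12 3.52] M [ 0.894 -0.361  0.277] gap 0.043 gf 25.7
```

View pics/t4.png

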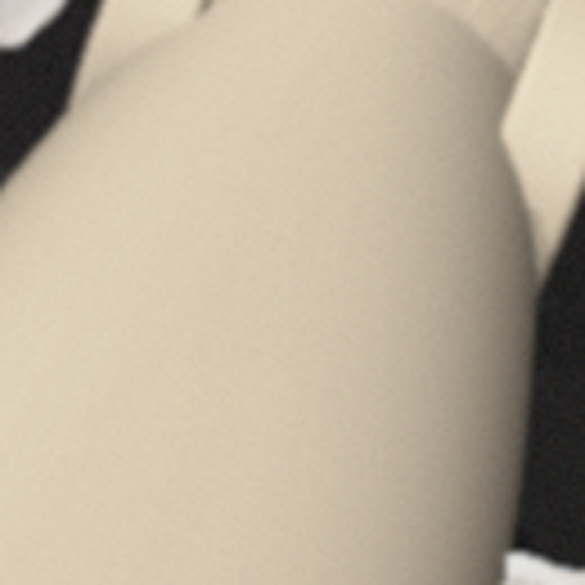

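The arm blocks the top view (the crop shows only the forearm), so I'll go by torque and the scene camera. Next, slow steps.

>>> {"method": "apply_moves", "body": {"rows": [{"xyz": [0, 0, 0], "turn": [0, 0, 0.01], "grip": 0.4}, {"xyz": [0, 0, 0], "turn": [0, 0, 0.02], "grip": 0.4}, {"xyz": [0, 0, 0], "turn": [0, 0, 0.03], "grip": 0.4}, {"xyz": [0, 0, 0], "turn": [0, 0, 0.04], "grip": 0.4}, {"xyz": [0, 0, 0], "turn": [0, 0, 0.05], "grip": 0.4}, {"xyz": [0, 0, 0], "turn": [0, 0, 0.06], "grip": 0.4}]}}

```text
clock: 7.68
tcp_pos: [0.5651, -0.1316, 0.0287]
orientation: [0.001, 0.48, 0.878, 0.002]
wrist_force: [3.1, 5.1, 3.6]
finger_gap: 0.0428
grip_force: 25.7
```

```bash
cat > st.py <<'E'
from h import *
from workcell import env,imaging
s=env.get_state();show(s);print("tau6",s["tau"][5])
d=imaging.read_camera("scene");cap=d["color"][195:225,300:335]
K=d
cv2.imwrite("pics/cur.png",cv2.resize(d["color"][185:255,250:350],None,fx=7,fy=7,interpolation=cv2.INTER_CUBIC))
E
python3 st.py; cp pics/cur.png pics/s5.png
```

```text
t 7.68 tcp [ 0.5651 -0.1316  0.0287] x [-0.54   0.842  0.   ] z [ 0.003  0.003 -1.   ] j [-0.37  0.43 -0.23  0.91  0.    0.63] F [3.05 5.13 3.64] M [ 0.901 -0.441  0.241] gap 0.0428 gf 25.7
tau6 0.08781401440501213
```

View pics/s5.png

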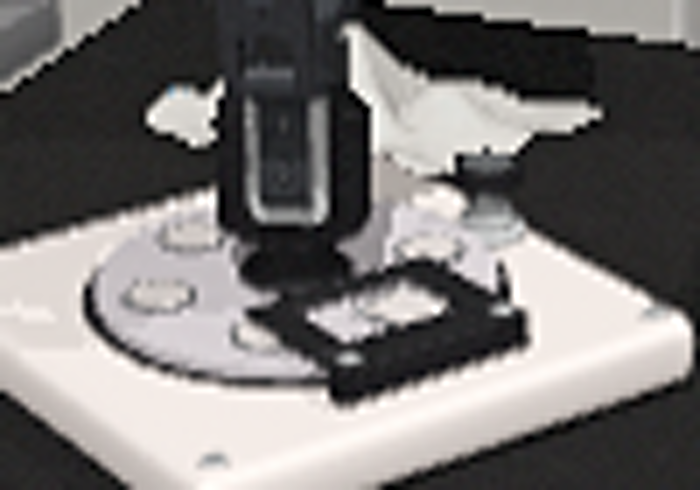

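The wheel has turned with the knob. The square filter is entering the window from the right at crop (405,295), and the cap at (488,165) still stands clear of its collar. I'll track the cap's lower edge numerically as well as tau6.

```bash
cat > st.py <<'E'
from h import *
from workcell import env,imaging
s=env.get_state();show(s);print("tau6",s["tau"][5].round(3),"j6",s["joint_pos"][5].round(4))
g=cv2.cvtColor(imaging.read_camera("scene")["color"],cv2.COLOR_BGR2GRAY)
print("cap rows 204..220",g[204:221,317:323].mean(1).round().astype(int))
E
python3 st.py
```

```text
t 7.73 tcp [ 0.5651 -0.1316  0.0286] x [-0.54   0.842  0.001] z [ 0.003  0.003 -1.   ] j [-0.37  0.43 -0.23  0.91  0.    0.63] F [3.75 6.26 3.33] M [ 0.984 -0.477  0.126] gap 0.0431 gf 25.7
tau6 0.171 j6 0.6317
cap rows 204..220 [219 221 190 102 107  65  36  31  41  83 114 138 187 170 206 203 204]
```

>>> {"method": "apply_moves", "body": {"rows": [{"xyz": [0, 0, 0], "turn": [0, 0, 0.01], "grip": 0.4}, {"xyz": [0, 0, 0], "turn": [0, 0, 0.02], "grip": 0.4}, {"xyz": [0, 0, 0], "turn": [0, 0, 0.03], "grip": 0.4}, {"xyz": [0, 0, 0], "turn": [0, 0, 0.04], "grip": 0.4}, {"xyz": [0, 0, 0], "turn": [0, 0, 0.05], "grip": 0.4}, {"xyz": [0, 0, 0], "turn": [0, 0, 0.06], "grip": 0.4}]}}

```text
clock: 8.28
tcp_pos: [0.5652, -0.1315, 0.0286]
orientation: [0.001, 0.506, 0.863, 0.002]
wrist_force: [4.8, 6.6, 3.2]
finger_gap: 0.0432
grip_force: 25.7
```

```bash
python3 st.py
```

```text
t 8.28 tcp [ 0.5652 -0.1315  0.0286] x [-0.489  0.872  0.001] z [ 0.003  0.003 -1.   ] j [-0.37  0.43 -0.23  0.91  0.    0.69] F [4.82 6.55 3.2 ] M [ 0.975 -0.434  0.271] gap 0.0432 gf 25.7
tau6 0.085 j6 0.6911
cap rows 204..220 [220 222 190 101 107  65  35  32  43  83 113 138 187 171 206 203 204]
```

>>> {"method": "apply_moves", "body": {"rows": [{"xyz": [0.3, 0.6, 0], "turn": [0, 0, 0.01], "grip": 0.4}, {"xyz": [0.7, 1.2, 0], "turn": [0, 0, 0.02], "grip": 0.4}, {"xyz": [0.7, 1.2, 0], "turn": [0, 0, 0.03], "grip": 0.4}, {"xyz": [0.7, 1.2, 0], "turn": [0, 0, 0.04], "grip": 0.4}, {"xyz": [0.7, 1.2, 0], "turn": [0, 0, 0.05], "grip": 0.4}]}}

```text
clock: 8.75
tcp_pos: [0.5653, -0.1314, 0.0286]
orientation: [0.001, 0.528, 0.849, 0.001]
wrist_force: [3.4, 5.2, 4.6]
finger_gap: 0.0434
grip_force: 25.8
```

```bash
python3 st.py
```

```text
t 8.75 tcp [ 0.5653 -0.1314  0.0286] x [-0.443  0.897 -0.   ] z [ 0.002  0.001 -1.   ] j [-0.37  0.43 -0.23  0.91  0.    0.74] F [3.45 5.2  4.61] M [ 0.863 -0.484  0.188] gap 0.0434 gf 25.8
tau6 0.086 j6 0.7442
cap rows 204..220 [220 222 190 101 107  64  37  32  41  84 114 138 188 171 206 203 204]
```

>>> {"method": "apply_moves", "body": {"rows": [{"xyz": [0, 0, 0], "turn": [0, 0, 0.01], "grip": 0.4}, {"xyz": [0, 0, 0], "turn": [0, 0, 0.02], "grip": 0.4}, {"xyz": [0, 0, 0], "turn": [0, 0, 0.03], "grip": 0.4}, {"xyz": [0, 0, 0], "turn": [0, 0, 0.04], "grip": 0.4}]}}

```text
clock: 9.13
tcp_pos: [0.5655, -0.1314, 0.0286]
orientation: [0.001, 0.545, 0.839, 0.001]
wrist_force: [4.2, 5.9, 4.9]
finger_gap: 0.0435
grip_force: 25.8
```

```bash
python3 st.py
```

```text
t 9.13 tcp [ 0.5655 -0.1314  0.0286] x [-0.407  0.914  0.   ] z [ 0.003  0.001 -1.   ] j [-0.37  0.43 -0.23  0.91  0.    0.78] F [4.16 5.88 4.88] M [ 0.907 -0.562  0.197] gap 0.0435 gf 25.8
tau6 0.085 j6 0.7842
cap rows 204..220 [220 222 190 101 107  64  36  32  42  83 114 138 187 171 207 204 206]
```

>>> {"method": "apply_moves", "body": {"rows": [{"xyz": [0, 0, 0], "turn": [0, 0, 0.01], "grip": 0.4}, {"xyz": [0, 0, 0], "turn": [0, 0, 0.02], "grip": 0.4}, {"xyz": [0, 0, 0], "turn": [0, 0, 0.03], "grip": 0.4}, {"xyz": [0, 0, 0], "turn": [0, 0, 0.04], "grip": 0.4}]}}

```text
clock: 9.52
tcp_pos: [0.5655, -0.1314, 0.0286]
orientation: [0.001, 0.561, 0.828, 0.001]
wrist_force: [4.2, 5.3, 4.0]
finger_gap: 0.0431
grip_force: 25.8
```

```bash
python3 st.py
```

```text
t 9.52 tcp [ 0.5655 -0.1314  0.0286] x [-0.37   0.929  0.   ] z [ 0.003  0.001 -1.   ] j [-0.37  0.43 -0.23  0.91  0.    0.82] F [4.24 5.35 4.02] M [ 0.931 -0.588  0.217] gap 0.0431 gf 25.8
tau6 0.08 j6 0.8242
cap rows 204..220 [220 222 190 102 108  65  35  32  42  83 113 138 187 171 208 203 204]
```

>>> {"method": "apply_moves", "body": {"rows": [{"xyz": [0, 0, 0], "turn": [0, 0, 0.01], "grip": 0.4}, {"xyz": [0, 0, 0], "turn": [0, 0, 0.02], "grip": 0.4}, {"xyz": [0, 0, 0], "turn": [0, 0, 0.03], "grip": 0.4}]}}

```text
clock: 9.82
tcp_pos: [0.5656, -0.1313, 0.0286]
orientation: [0.001, 0.574, 0.819, 0.001]
wrist_force: [4.2, 4.4, 4.5]
finger_gap: 0.044
grip_force: 25.8
```

```bash
python3 st.py
```

```text
t 9.82 tcp [ 0.5656 -0.1313  0.0286] x [-0.342  0.94   0.   ] z [ 0.003  0.001 -1.   ] j [-0.37  0.43 -0.23  0.91  0.    0.85] F [4.2  4.45 4.54] M [ 0.911 -0.551  0.225] gap 0.044 gf 25.8
tau6 0.068 j6 0.8543
cap rows 204..220 [220 222 190 102 108  67  35  31  43  83 114 138 188 171 206 204 204]
```

>>> {"method": "apply_moves", "body": {"rows": [{"xyz": [0, 0, 0], "turn": [0, 0, 0.01], "grip": 0.4}, {"xyz": [0, 0, 0], "turn": [0, 0, 0.02], "grip": 0.4}, {"xyz": [0, 0, 0], "turn": [0, 0, 0.03], "grip": 0.4}]}}

```text
clock: 10.12
tcp_pos: [0.5657, -0.1313, 0.0286]
orientation: [0.001, 0.586, 0.81, 0.001]
wrist_force: [5.4, 5.4, 4.0]
finger_gap: 0.0428
grip_force: 25.8
```

```bash
python3 st.py
```

```text
t 10.12 tcp [ 0.5657 -0.1313  0.0286] x [-0.314  0.95   0.   ] z [ 0.003  0.001 -1.   ] j [-0.37  0.43 -0.23  0.91  0.    0.88] F [5.42 5.37 3.95] M [ 0.941 -0.666  0.178] gap 0.0428 gf 25.8
tau6 0.051 j6 0.8842
cap rows 204..220 [220 222 190 102 108  68  36  31  44  83 114 138 188 171 207 204 206]
```

>>> {"method": "apply_moves", "body": {"rows": [{"xyz": [0, 0, 0], "turn": [0, 0, 0.01], "grip": 0.4}, {"xyz": [0, 0, 0], "turn": [0, 0, 0.02], "grip": 0.4}, {"xyz": [0, 0, 0], "turn": [0, 0, 0.03], "grip": 0.4}]}}

```text
clock: 10.42
tcp_pos: [0.5658, -0.1313, 0.0286]
orientation: [0.001, 0.598, 0.802, 0.002]
wrist_force: [4.7, 4.5, 4.3]
finger_gap: 0.0429
grip_force: 25.8
```

```bash
python3 st.py
```

```text
t 10.42 tcp [ 0.5658 -0.1313  0.0286] x [-0.285  0.959  0.001] z [ 0.003  0.001 -1.   ] j [-0.37  0.43 -0.23  0.91  0.    0.91] F [4.74 4.46 4.26] M [ 0.998 -0.748  0.191] gap 0.0429 gf 25.8
tau6 0.05 j6 0.9143
cap rows 204..220 [220 223 217 101 108  66  36  32  40  80 113 139 187 171 207 204 205]
```

>>> {"method": "apply_moves", "body": {"rows": [{"xyz": [0, 0, 0], "turn": [0, 0, 0.01], "grip": 0.4}, {"xyz": [0, 0, 0], "turn": [0, 0, 0.02], "grip": 0.4}, {"xyz": [0, 0, 0], "turn": [0, 0, 0.02], "grip": 0.4}]}}

```text
clock: 10.72
tcp_pos: [0.5658, -0.1313, 0.0286]
orientation: [0.001, 0.606, 0.795, 0.002]
wrist_force: [5.0, 6.2, 3.6]
finger_gap: 0.0429
grip_force: 25.7
```

```bash
python3 st.py
```

```text
t 10.72 tcp [ 0.5658 -0.1313  0.0286] x [-0.266  0.964  0.001] z [ 0.003  0.002 -1.   ] j [-0.37  0.43 -0.23  0.91  0.    0.93] F [5.03 6.23 3.57] M [ 1.043 -0.728  0.094] gap 0.0429 gf 25.7
tau6 0.12 j6 0.9344
cap rows 204..220 [220 223 217 100 108  81  37  32  38  74 114 137 188 171 207 204 205]
```

>>> {"method": "apply_moves", "body": {"rows": [{"xyz": [0, 0, 0], "turn": [0, 0, 0], "grip": 0.4}, {"xyz": [0, 0, 0], "turn": [0, 0, 0], "grip": 0.4}, {"xyz": [0, 0, 0], "turn": [0, 0, 0], "grip": 0.4}, {"xyz": [0, 0, 0], "turn": [0, 0, 0], "grip": 0.4}]}}

```text
clock: 11.1
tcp_pos: [0.5659, -0.1313, 0.0287]
orientation: [0.001, 0.606, 0.796, 0.002]
wrist_force: [4.7, 6.4, 4.8]
finger_gap: 0.0434
grip_force: 25.7
```

```bash
python3 st.py
```

```text
t 11.1 tcp [ 0.5659 -0.1313  0.0287] x [-0.266  0.964  0.001] z [ 0.003  0.002 -1.   ] j [-0.37  0.43 -0.23  0.91  0.    0.93] F [4.72 6.36 4.76] M [ 0.989 -0.786  0.005] gap 0.0434 gf 25.7
tau6 0.011 j6 0.9341
cap rows 204..220 [220 222 217 100 108  80  38  32  38  75 114 138 188 171 207 204 205]
```

>>> {"method": "apply_moves", "body": {"rows": [{"xyz": [0, 0, 0], "turn": [0, 0, 0.01], "grip": 0.4}, {"xyz": [0, 0, 0], "turn": [0, 0, 0.02], "grip": 0.4}, {"xyz": [0, 0, 0], "turn": [0, 0, 0.03], "grip": 0.4}]}}

```text
clock: 11.4
tcp_pos: [0.566, -0.1312, 0.0287]
orientation: [0.001, 0.618, 0.786, 0.002]
wrist_force: [5.8, 5.6, 4.6]
finger_gap: 0.0434
grip_force: 25.8
```

```bash
python3 st.py
```

```text
t 11.4 tcp [ 0.566  -0.1312  0.0287] x [-0.236  0.972  0.001] z [ 0.003  0.002 -1.   ] j [-0.37  0.43 -0.23  0.91  0.    0.96] F [5.77 5.58 4.64] M [ 1.006 -0.713  0.056] gap 0.0434 gf 25.8
tau6 -0.046 j6 0.9645
cap rows 204..220 [219 221 222 211  86 112 109  61  32  29  52 115 154 172 206 204 206]
```

The cap has dropped by about 2 px, or about 4 mm, so the plunger is in its hole and I stop turning. Release and lift.

>>> {"method": "apply_moves", "body": {"rows": [{"xyz": [0, 0, 0], "turn": [0, 0, 0], "grip": 0.6}, {"xyz": [0, 0, 0], "turn": [0, 0, 0], "grip": 0.8}, {"xyz": [0, 0, 0], "turn": [0, 0, 0], "grip": 0.8}, {"xyz": [0, 0, -5], "turn": [0, 0, 0], "grip": 0.8}, {"xyz": [0, 0, -20], "turn": [0, 0, 0], "grip": 0.8}, {"xyz": [0, 0, -40], "turn": [0, 0, 0], "grip": 0.8}, {"xyz": [0, 0, -60], "turn": [0, 0, 0], "grip": 0.8}, {"xyz": [0, 0, -75], "turn": [0, 0, 0], "grip": 0.8}, {"xyz": [0, 0, -80], "turn": [0, 0, 0], "grip": 0.8}, {"xyz": [0, 0, -80], "turn": [0, 0, 0], "grip": 0.5}, {"xyz": [0, 0, -80], "turn": [0, 0, 0], "grip": 0}, {"xyz": [0, 0, -80], "turn": [0, 0, 0], "grip": 0}]}}

```text
clock: 12.45
tcp_pos: [0.5633, -0.1318, 0.1068]
orientation: [-0.001, 0.618, 0.786, -0.0]
wrist_force: [-0.3, 0.7, -0.5]
finger_gap: 0.0329
grip_force: 0.0
```

```bash
python3 st.py; python3 - <<'E'
from h import *
from workcell import env,imaging
s=env.get_state();print(shift(s,(.498,-.1137,.11)))
d=imaging.read_camera("scene");print(proj(d,s["tcp_pos"]))
a=cv2.resize(d["color"][140:255,240:350],None,fx=5,fy=5,interpolation=cv2.INTER_CUBIC)
cv2.imwrite("pics/s9.png",a)
E
```

```text
t 12.45 tcp [ 0.5633 -0.1318  0.1068] x [-0.237  0.972  0.001] z [-0.002  0.001 -1.   ] j [-0.37  0.37 -0.12  1.09  0.    0.96] F [-0.33  0.75 -0.46] M [-0.014  0.016 -0.002] gap 0.0329 gf 0.0
tau6 0.0 j6 0.9635
cap rows 204..220 [219 220 222 211  84 112 109  61  34  31  52 114 154 172 206 204 207]
[ 32.9 -59.1  -3.2]
[292.48311464 188.34694029]
```

View pics/s9.png

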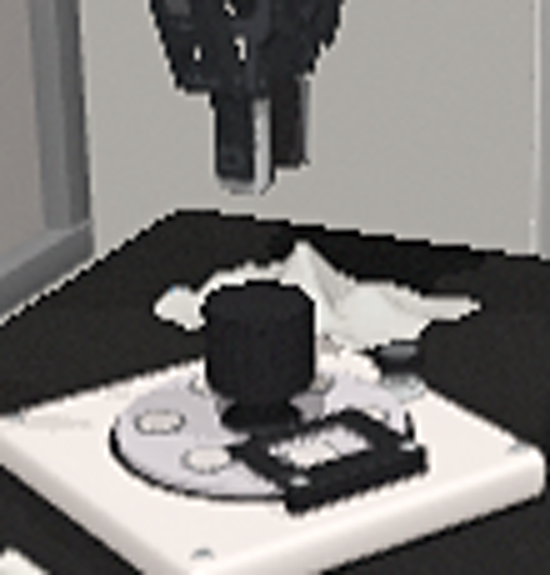

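The square filter sits in the window at crop (320,445), the cap has come down close to its collar at (400,352), and the fingers are clear of the knob. Next, move over the cap with the thin side of the gripper towards the knob.

>>> {"method": "apply_moves", "body": {"rows": [{"xyz": [4, -7, 0], "turn": [0, 0, -0.12], "grip": 0}, {"xyz": [8, -14, 0], "turn": [0, 0, -0.24], "grip": 0}, {"xyz": [12, -21, 0], "turn": [0, 0, -0.36], "grip": 0}, {"xyz": [16, -28, 0], "turn": [0, 0, -0.48], "grip": 0}, {"xyz": [20, -35, 0], "turn": [0, 0, -0.6], "grip": 0}, {"xyz": [24, -42, 0], "turn": [0, 0, -0.72], "grip": 0}, {"xyz": [28, -50, 0], "turn": [0, 0, -0.84], "grip": 0}, {"xyz": [32, -58, 0], "turn": [0, 0, -0.96], "grip": 0}, {"xyz": [33, -59, 0], "turn": [0, 0, -1.06], "grip": 0}, {"xyz": [33, -59, 0], "turn": [0, 0, -1.06], "grip": 0}, {"xyz": [33, -59, 0], "turn": [0, 0, -1.06], "grip": 0}, {"xyz": [33, -59, 0], "turn": [0, 0, -1.06], "grip": 0}]}}

```text
clock: 13.55
tcp_pos: [0.4992, -0.1139, 0.1077]
orientation: [-0.0, 0.137, 0.991, 0.0]
wrist_force: [-0.5, 0.1, 0.3]
finger_gap: -0.0002
grip_force: 0.0
```

```bash
python3 - <<'E'
from h import *
from workcell import env,imaging
s=env.get_state();show(s);print(shift(s,(.498,-.1137,.04)))
d=imaging.read_camera("scene");print([ (z,((proj(d,(*s["tcp_pos"][:2],z))-(240,140))*5).round()) for z in(.0445,.1,.11,.12,.13,.14)])
a=cv2.resize(d["color"][140:255,240:350],None,fx=5,fy=5,interpolation=cv2.INTER_CUBIC)
cv2.imwrite("pics/s10.png",a)
E
```

```text
t 13.55 tcp [ 0.4992 -0.1139  0.1077] x [-0.963  0.271  0.   ] z [-0.  0. -1.] j [-0.38  0.24 -0.29  1.04  0.   -0.11] F [-0.54  0.13  0.29] M [ 0.029 -0.037 -0.015] gap -0.0002 gf 0.0
[ 1.2 -0.1 67.7]
[(0.0445, array([397., 345.])), (0.1, array([396., 223.])), (0.11, array([396., 200.])), (0.12, array([396., 177.])), (0.13, array([396., 154.])), (0.14, array([395., 131.]))]
```

View pics/s10.png

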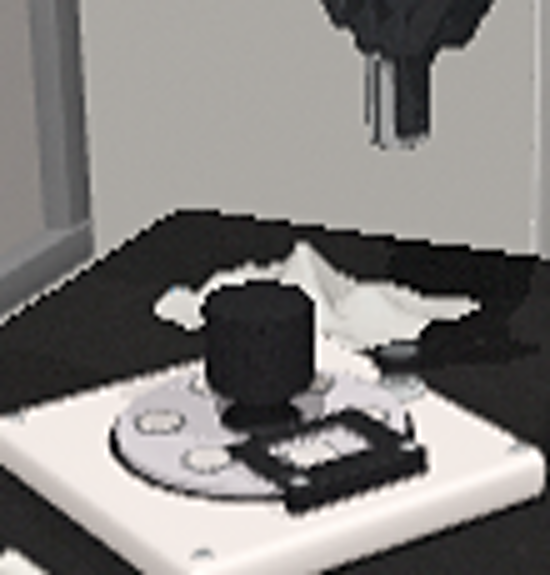

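The closed fingertips at crop (400,143) are at about 134 mm height, 26 mm above the reported TCP, and centred over the cap at (400,350). Descend to about 10 mm above the cap, then press in small steps.

>>> {"method": "apply_moves", "body": {"rows": [{"xyz": [1, 0, 15], "turn": [0, 0, 0], "grip": 0}, {"xyz": [1, 0, 30], "turn": [0, 0, 0], "grip": 0}, {"xyz": [1, 0, 45], "turn": [0, 0, 0], "grip": 0}, {"xyz": [1, 0, 58], "turn": [0, 0, 0], "grip": 0}, {"xyz": [1, 0, 68], "turn": [0, 0, 0], "grip": 0}, {"xyz": [1, 0, 75], "turn": [0, 0, 0], "grip": 0}, {"xyz": [1, 0, 79], "turn": [0, 0, 0], "grip": 0}, {"xyz": [1, 0, 79], "turn": [0, 0, 0], "grip": 0}, {"xyz": [1, 0, 79], "turn": [0, 0, 0], "grip": 0}, {"xyz": [1, 0, 79], "turn": [0, 0, 0], "grip": 0}, {"xyz": [1, 0, 79], "turn": [0, 0, 0], "grip": 0}]}}

```text
clock: 14.52
tcp_pos: [0.4988, -0.1139, 0.0298]
orientation: [0.001, 0.136, 0.991, -0.0]
wrist_force: [-0.6, -0.9, 0.1]
finger_gap: 0.0001
grip_force: 0.0
```

```bash
python3 st.py
```

```text
t 14.52 tcp [ 0.4988 -0.1139  0.0298] x [-0.963  0.269 -0.001] z [ 0.001 -0.    -1.   ] j [-0.38  0.31 -0.41  0.85  0.   -0.11] F [-0.58 -0.9   0.06] M [ 0.002  0.033 -0.013] gap 0.0001 gf 0.0
tau6 0.001 j6 -0.1096
cap rows 204..220 [152 198 224 213  58  70 106  61  35  30  50 114 154 172 205 204 207]
```

>>> {"method": "apply_moves", "body": {"rows": [{"xyz": [0, 0, 1], "turn": [0, 0, 0], "grip": 0}, {"xyz": [0, 0, 2], "turn": [0, 0, 0], "grip": 0}, {"xyz": [0, 0, 3], "turn": [0, 0, 0], "grip": 0}, {"xyz": [0, 0, 4], "turn": [0, 0, 0], "grip": 0}, {"xyz": [0, 0, 5], "turn": [0, 0, 0], "grip": 0}, {"xyz": [0, 0, 6], "turn": [0, 0, 0], "grip": 0}, {"xyz": [0, 0, 6], "turn": [0, 0, 0], "grip": 0}]}}

```text
clock: 15.15
tcp_pos: [0.4979, -0.1135, 0.0228]
orientation: [-0.0, 0.135, 0.991, 0.0]
wrist_force: [0.1, 0.1, 0.2]
finger_gap: 0.0001
grip_force: 0.0
```

```bash
python3 st.py
```

```text
t 15.15 tcp [ 0.4979 -0.1135  0.0228] x [-0.963  0.268  0.   ] z [-0.  0. -1.] j [-0.38  0.32 -0.41  0.84  0.   -0.11] F [0.07 0.1  0.25] M [-0.014 -0.022  0.044] gap 0.0001 gf 0.0
tau6 0.0 j6 -0.1097
cap rows 204..220 [ 95 103 131 135  98  54  66  62  34  32  52 114 154 172 205 204 207]
```

>>> {"method": "apply_moves", "body": {"rows": [{"xyz": [0, 0, 0.5], "turn": [0, 0, 0], "grip": 0}, {"xyz": [0, 0, 1], "turn": [0, 0, 0], "grip": 0}, {"xyz": [0, 0, 1.5], "turn": [0, 0, 0], "grip": 0}, {"xyz": [0, 0, 2], "turn": [0, 0, 0], "grip": 0}, {"xyz": [0, 0, 2.5], "turn": [0, 0, 0], "grip": 0}, {"xyz": [0, 0, 3], "turn": [0, 0, 0], "grip": 0}, {"xyz": [0, 0, 3.5], "turn": [0, 0, 0], "grip": 0}, {"xyz": [0, 0, 4], "turn": [0, 0, 0], "grip": 0}, {"xyz": [0, 0, 4.5], "turn": [0, 0, 0], "grip": 0}, {"xyz": [0, 0, 5], "turn": [0, 0, 0], "grip": 0}]}}

```text
clock: 16.03
tcp_pos: [0.4981, -0.1136, 0.018]
orientation: [-0.0, 0.135, 0.991, 0.0]
wrist_force: [1.2, 0.3, -0.2]
finger_gap: 0.0001
grip_force: 0.0
```

```bash
python3 st.py
```

```text
t 16.03 tcp [ 0.4981 -0.1136  0.018 ] x [-0.963  0.268  0.   ] z [-0.  0. -1.] j [-0.38  0.33 -0.42  0.82  0.   -0.11] F [ 1.24  0.25 -0.21] M [ 0.012  0.016 -0.017] gap 0.0001 gf 0.0
tau6 -0.0 j6 -0.1097
cap rows 204..220 [ 95  94  92  98 129 130  89  52  36  30  52 114 154 172 205 204 207]
```

>>> {"method": "apply_moves", "body": {"rows": [{"xyz": [0, 0, 0.5], "turn": [0, 0, 0], "grip": 0}, {"xyz": [0, 0, 1], "turn": [0, 0, 0], "grip": 0}, {"xyz": [0, 0, 1.5], "turn": [0, 0, 0], "grip": 0}, {"xyz": [0, 0, 1.5], "turn": [0, 0, 0], "grip": 0}]}}

```text
clock: 16.42
tcp_pos: [0.4981, -0.1136, 0.0165]
orientation: [-0.0, 0.135, 0.991, 0.0]
wrist_force: [-0.7, 0.7, 0.3]
finger_gap: -0.0002
grip_force: 0.0
```

```bash
python3 st.py
```

```text
t 16.42 tcp [ 0.4981 -0.1136  0.0165] x [-0.963  0.268  0.   ] z [-0.  0. -1.] j [-0.38  0.33 -0.42  0.82  0.   -0.11] F [-0.69  0.65  0.28] M [-0.029 -0.011  0.014] gap -0.0002 gf 0.0
tau6 0.0 j6 -0.1097
cap rows 204..220 [ 99  98  99  94 105 137 123  58  34  30  52 114 153 172 205 204 207]
```

>>> {"method": "apply_moves", "body": {"rows": [{"xyz": [0, 0, 0.4], "turn": [0, 0, 0], "grip": 0}, {"xyz": [0, 0, 0.8], "turn": [0, 0, 0], "grip": 0}, {"xyz": [0, 0, 1.2], "turn": [0, 0, 0], "grip": 0}, {"xyz": [0, 0, 1.6], "turn": [0, 0, 0], "grip": 0}, {"xyz": [0, 0, 2], "turn": [0, 0, 0], "grip": 0}]}}

```text
clock: 16.88
tcp_pos: [0.4982, -0.1136, 0.0146]
orientation: [0.0, 0.135, 0.991, 0.0]
wrist_force: [-0.1, -0.5, 1.2]
finger_gap: 0.0002
grip_force: 0.5
```

```bash
python3 st.py
```

```text
t 16.88 tcp [ 0.4982 -0.1136  0.0146] x [-0.963  0.268 -0.   ] z [ 0.  0. -1.] j [-0.38  0.33 -0.42  0.82  0.   -0.11] F [-0.13 -0.51  1.24] M [ 0.028  0.003 -0.009] gap 0.0002 gf 0.5
tau6 0.0 j6 -0.1097
cap rows 204..220 [ 95  96  94  94  91 109 144 107  40  31  36  74 130 173 206 204 206]
```

>>> {"method": "apply_moves", "body": {"rows": [{"xyz": [0, 0, 0.4], "turn": [0, 0, 0], "grip": 0}, {"xyz": [0, 0, 0.8], "turn": [0, 0, 0], "grip": 0}, {"xyz": [0, 0, 1.2], "turn": [0, 0, 0], "grip": 0}, {"xyz": [0, 0, 1.5], "turn": [0, 0, 0], "grip": 0}]}}

```text
clock: 17.27
tcp_pos: [0.4982, -0.1136, 0.0131]
orientation: [0.0, 0.135, 0.991, 0.0]
wrist_force: [-1.5, -0.4, 2.2]
finger_gap: -0.0005
grip_force: 1.0
```

```bash
python3 st.py
```

```text
t 17.27 tcp [ 0.4982 -0.1136  0.0131] x [-0.963  0.268 -0.   ] z [ 0.  0. -1.] j [-0.38  0.33 -0.43  0.81  0.   -0.11] F [-1.51 -0.42  2.2 ] M [ 0.021  0.073 -0.043] gap -0.0005 gf 1.0
tau6 -0.0 j6 -0.1098
cap rows 204..220 [ 94  94  95  94  93  94 123 142  85  35  31  50 106 159 207 204 207]
```

>>> {"method": "apply_moves", "body": {"rows": [{"xyz": [0, 0, 0.4], "turn": [0, 0, 0], "grip": 0}, {"xyz": [0, 0, 0.8], "turn": [0, 0, 0], "grip": 0}, {"xyz": [0, 0, 1.2], "turn": [0, 0, 0], "grip": 0}, {"xyz": [0, 0, 1.5], "turn": [0, 0, 0], "grip": 0}]}}

```text
clock: 17.65
tcp_pos: [0.4982, -0.1136, 0.0118]
orientation: [0.0, 0.135, 0.991, 0.0]
wrist_force: [-2.7, 0.5, 7.8]
finger_gap: -0.0
grip_force: 3.6
```

```bash
python3 st.py
```

```text
t 17.65 tcp [ 0.4982 -0.1136  0.0118] x [-0.963  0.268 -0.   ] z [ 0.  0. -1.] j [-0.38  0.33 -0.43  0.81  0.   -0.11] F [-2.71  0.49  7.76] M [0.214 0.343 0.041] gap -0.0 gf 3.6
tau6 -0.0 j6 -0.1097
cap rows 204..220 [ 99  96  98  95  94  91 102 136 115  60  30  32  74 149 198 205 207]
```

>>> {"method": "apply_moves", "body": {"rows": [{"xyz": [0, 0, 0.3], "turn": [0, 0, 0], "grip": 0}, {"xyz": [0, 0, 0.6], "turn": [0, 0, 0], "grip": 0}]}}

```text
clock: 17.87
tcp_pos: [0.4983, -0.1136, 0.0117]
orientation: [0.0, 0.135, 0.991, -0.0]
wrist_force: [-2.5, 0.6, 11.1]
finger_gap: -0.0
grip_force: 5.7
```

```bash
python3 st.py
```

```text
t 17.87 tcp [ 0.4983 -0.1136  0.0117] x [-0.963  0.268 -0.   ] z [ 0. -0. -1.] j [-0.38  0.33 -0.43  0.81  0.   -0.11] F [-2.45  0.64 11.12] M [0.223 0.63  0.068] gap -0.0 gf 5.7
tau6 -0.0 j6 -0.1097
cap rows 204..220 [ 99  95  98  95  94  91 103 135 118  57  30  33  72 149 198 206 207]
```

>>> {"method": "apply_moves", "body": {"rows": [{"xyz": [0, 0, 0.3], "turn": [0, 0, 0], "grip": 0}, {"xyz": [0, 0, 0.6], "turn": [0, 0, 0], "grip": 0}, {"xyz": [0, 0, 0.6], "turn": [0, 0, 0], "grip": 0}]}}

```text
clock: 18.17
tcp_pos: [0.4983, -0.1136, 0.0117]
orientation: [0.0, 0.135, 0.991, -0.0]
wrist_force: [-4.0, 2.4, 13.0]
finger_gap: 0.0002
grip_force: 6.6
```

>>> {"method": "apply_moves", "body": {"rows": [{"xyz": [0, 0, -1], "turn": [0, 0, 0], "grip": 0}, {"xyz": [0, 0, -2], "turn": [0, 0, 0], "grip": 0}, {"xyz": [0, 0, -4], "turn": [0, 0, 0], "grip": 0}, {"xyz": [0, 0, -10], "turn": [0, 0, 0], "grip": 0}, {"xyz": [0, 0, -25], "turn": [0, 0, 0], "grip": 0}, {"xyz": [0, 0, -45], "turn": [0, 0, 0], "grip": 0}, {"xyz": [0, 0, -70], "turn": [0, 0, 0], "grip": 0}, {"xyz": [0, 0, -100], "turn": [0, 0, 0], "grip": 0}, {"xyz": [0, 0, -130], "turn": [0, 0, 0], "grip": 0}, {"xyz": [0, 0, -150], "turn": [0, 0, 0], "grip": 0}, {"xyz": [0, 0, -150], "turn": [0, 0, 0], "grip": 0}]}}

```text
clock: 19.08
tcp_pos: [0.5009, -0.1147, 0.1654]
orientation: [0.004, 0.135, 0.991, -0.001]
wrist_force: [1.2, -0.8, 0.2]
finger_gap: 0.0002
grip_force: 0.0
```

```bash
python3 st.py; python3 - <<'E'
from h import *
from workcell import imaging
im0=np.load("scene0.npz")["color"];d=imaging.read_camera("scene");K=d["color"]
# cap sub-pixel displacement vs. start, dropped picture s9/s10 (5x crops)
r=lambda im:cv2.cvtColor(im,cv2.COLOR_BGR2GRAY)
s10=r(cv2.resize(cv2.imread("pics/s10.png"),(110,115),interpolation=cv2.INTER_AREA))
for name,g in(("start",r(im0)[140:255,240:350]),("dropped",s10),("now",r(K)[140:255,240:350])):
    p=g[64:82,77:83].mean(1); i=np.argmin(p)+np.argmax(p[np.argmin(p):]>70); print(name,140+64+i-1+(70-p[i-1])/(p[i]-p[i-1]))
for z in(.0405,.0365,.032): print(z,proj(d,(.490,-.1137,z))[1])
E
```

```text
t 19.08 tcp [ 0.5009 -0.1147  0.1654] x [-0.963  0.268 -0.008] z [ 0.008 -0.003 -1.   ] j [-0.38  0.2  -0.19  1.17  0.   -0.11] F [ 1.18 -0.8   0.23] M [-0.034 -0.053 -0.016] gap 0.0002 gf 0.0
tau6 0.0 j6 -0.1097
cap rows 204..220 [217 218 218 211 152  85  89 112 101  45  32  32  73 149 196 204 205]
start 212.74893617021277
dropped 214.29859154929576
now 215.8987854251012
0.0405 209.45906222798345
0.0365 211.16456002584133
0.032 213.07668150733625
```

```bash
python3 -c "
from workcell import ticket
print(ticket.hand_in())"
```

```text
the job is handed in; nothing more can be done
None
```

The wheel is turned until the square filter shows in the window; the plunger dropped by itself, was pushed to a firm stop (peak about 13 N) and let go, and the job is handed in at about 19 s, though I got no verdict back and took no close-up picture after the push.

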